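# Close the sample canister and present it to the inspection camera

### The job

Put the knobbed lid on the canister that has a lug on its side, so that it is seated level on the rim, and let go of it; then pick up the closed canister and present it to the inspection camera: held still and upright in the air with its lug pointing straight at the lens, the middle of the canister level with the lens and 150 mm in front of it. Finish while holding it there, lid still seated; do not bump the camera and leave the other things on the bench where they are.

Things in the scene. Friction and masses are not known exactly. Their poses are not given: they have to be found in the camera images.
- canister: open bare-aluminium canister, a round tube with a floor, standing upright: 60 mm outside diameter, 62 mm tall, 4 mm wall (52 mm mouth), about 0.2 kg. A small T-shaped lug sticks out 20 mm from its side, 18 mm wide, 29 to 51 mm above the underside. Origin: centre of the underside; z up, x out through the lug. Can be gripped from above across the body at right angles to the lug, also with the lid on
- canister_mid (a point): point on the canister's axis at half height (31 mm above its underside)
- canister_seat (a point): point on the canister's axis 55 mm above its underside (7 mm below the rim): where the lid's origin is when the lid is seated
- canister_lug (a point): outer end of the lug, 50 mm from the canister's axis, 40 mm above its underside
- lid: loose aluminium lid lying knob up: underneath a chamfered plug 48 mm in diameter, 7 mm deep; above it a disc 56 mm in diameter, 5 mm thick; on top a round knob 18 mm in diameter, 24 mm tall; 36 mm tall in all, about 70 g. Origin: centre of the plug's underside, z up. The plug drops into the mouth with 1.8 mm play all round until the disc lies on the rim; nothing latches it
- camera_stand: inspection camera on a stand at the left of the bench, fixed: foot 160 x 180 mm, round column 384 mm tall, camera head with white ring light (72 mm) and black lens, clamped at a height that varies (lens axis 180 to 260 mm above the bench). Origin: foot of the column; the lens looks level along its -x axis
- camera_lens (a point): centre of the front of the lens, 160 mm ahead of the column's axis; axes as the stand
- camera_focus (a point): focus point in the empty air: on the lens axis, 150 mm straight ahead of the lens front, level with it; axes as the stand (x points from the focus point back to the lens)
- open_can: open steel can without a lug, 76 mm mouth, 85 mm tall; origin at the centre of its underside. Bystander, not the canister
- jar: small closed jar with black cap, 38 mm across, 55 mm tall; origin at the centre of its underside. Bystander, stands between the task's things
- flat_disc: plain flat aluminium disc without knob, 90 mm across, 5 mm thick; origin at the centre of its underside. Bystander, not the lid
- weight: brass weight, 36 mm across, 45 mm tall; origin at the centre of its underside. Bystander
- photo_camera: pocket camera lying on its front, 58 x 94 x 22 mm; origin at the centre of its underside. Bystander
- screwdriver: screwdriver, 170 mm long, lying on the bench. Bystander
- brush: brush, 160 mm long, lying on the bench. Bystander
There are look-alikes about, which are no part of the job. What is shaped like the canister but yellow is not meant.

How it is judged:
By the outcome, as a careful person would: the job done as asked, in the order asked, and still so for the second after the job is handed in, while the arm keeps its last pose, push and grip.
It also fails if it takes over 70 s, if anything falls off the work surface, if the arm or the gripper's body presses on something with over 40 N, if the wrist force passes 120 N, or if a joint passes its speed limit or range.

### The arm

A 6-joint arm with a two-finger parallel gripper is mounted at the origin on the work surface. World frame = base frame: x ahead of the robot, y to its left, z up, the work surface at z = 0. Lengths are in m, angles in rad, forces in N, time in s.
With the tool pointing down it reaches from about 0.3 to 1 m from the base axis. Payload 5.1 kg.
Tool frame: the origin (TCP) lies on the mounting face of the last link; the fingertips stand 190 mm ahead of it and the grasp point (between the pads) lies 171 mm ahead of it; z points along the fingers, y is the line along which they close (so a half turn about z gives the same grasp; the last joint's range is limited). The gripper opens to 95 mm and grips with 3 to 60 N. Pads are 20 mm wide; open, the fingers measure 119 mm over their backs; the gripper's body (75 mm by 180 mm) begins 59 mm behind the grasp point.
Start: joints at [-1.382, 0.124, 1.65, -0, 1.367, -0.083], TCP at [0.174, -0.626, 0.405] pointing down, gripper open.
Joint ranges: [-2.61, 2.61], [-1.02, 2.33], [0.03, 2.71], [-1.35, 4.49], [0.32, 2.68], [-2.91, 2.91]. Speed limits (rad/s): [2.57, 2.57, 3.14, 3.14, 3.14, 3.14].

### API

Orientations are given as a rotation vector (axis times angle).
In Python, from station import sensors, read_camera, camera_model, manip gives the robot as it stands.
- The arm moves only by the tool step_arm, never from a script. Its argument "deltas" is a list of rows, each an object of numbers: "x", "y", "z": the shift along the tool's x, y, z each as a share of 20 cm, from -1 to 1; "ax", "ay", "az": the turn, a rotation vector about the tool's x, y, z each as a share of 360 degrees, from -1 to 1. In form: [{"x": .., "y": .., "z": .., "ax": .., "ay": .., "az": ..}, ...]. A call has 1 to 12 rows; each row is the pose to reach, as a shift and turn from the pose commanded when the call began, along the tool's axes at that moment, turning the shorter way round; what a row does not reach only later rows make up. A row lasts 1/10 s, in which the tool goes at most 50 mm and 8.59 degrees, less where a joint would pass 70% of its speed; a pose out of reach is approached as far as the arm can. A call with a number of a shift or a turn outside -1 to 1 is refused whole. A call with a gripper value outside its range is refused whole. "grip" is the opening, from -1 (shut) to 1 (fully open), set as the call begins (left out, the last holds). The fingers move at their own pace and stop on an object; "force" is the grip in N (left out, the last holds). Time passes only in rows, so rows that repeat a pose let the fingers close. It gives the time, the measured TCP pose, the force, the opening and the grip force at its end, in the units of the state.
- sensors.sense(): the state, without advancing time (a new reading comes with each control period).
- read_camera(name): name is "scene" or "top" or "wrist"; returns the picture (420x560x3 uint8, blue, green, red); there is no depth.
- camera_model(name): a dict with "camera_matrix" (3x3 intrinsics, pixels), "pose" (4x4, takes a point from camera to world coordinates); the wrist camera has in their place "mount" (4x4, takes a point from camera to tool coordinates, whose origin is the TCP and whose axes are the flange's). Camera axes: x right, y down, z forward; pixel columns grow to the right and rows downward; lengths in m; the calibration is good to about 2 mm. The wrist camera is an equidistant fisheye: a pixel r from the principal point sees the ray r / f radians off the axis. A picture is of the moment at which its call begins: read the wrist's pose just before it. camera_model takes no time and is no camera call.
- manip.finish_job(): hands the job in; it is judged then, once.
The state is a dict: "t": time; "joint_pos": joint angles; "joint_vel": joint speeds; "tau": joint torques, N m; "position": TCP position; "tcp_rot": TCP orientation; "force": force on the tool from outside, world axes, zero at the start; "torque": the same for the moment, N m; "gripper_width": finger opening in m; "grip_force": force on a finger pad.
Only numpy, scipy, OpenCV 4.12 (cv2) and the standard library are available. Lean on these libraries where they do the work, as an engineer would, in place of code of your own. Each camera call takes 0.05 s, during which the arm holds its last target. There are 200 camera calls.

## Working session

There is one attempt and no reset: what is moved stays moved. The work goes in short steps, Python scripts to look and compute and a tool call to move; the robot and the scene stay as the last step left them, time stands still between calls to the robot, and variables do not carry over. Pictures are saved under pics/ and viewed, at most 12 in all, crops included, and the job is handed in when it is done.

Besides the shell and the picture viewer there is one more tool, called in YAML: its name, and indented under it one key for each argument. step_arm: Moves the arm, as the interface text tells. Shift numbers are shares of 20 cm and turn numbers shares of 360 degrees, none past 1 either way. Its arguments: {"type":"object","properties":{"deltas":{"type":"array"},"grip":{"type":"number"},"force":{"type":"number"}},"required":["deltas"]}

```bash
mkdir -p pics; ls
python3 - <<'E'
from station import sensors, read_camera, camera_model
import cv2, numpy as np
np.set_printoptions(precision=4,suppress=True)
ims={n:read_camera(n) for n in("scene","top","wrist")}
for n in ims: cv2.imwrite(f"pics/{n}0.png",ims[n]); m=camera_model(n); print(n,{k:np.array(v) for k,v in m.items() if k!='name'})
s=sensors.sense(); print(s)
cv2.imwrite("pics/st.png",cv2.resize(ims["scene"],(784,588)))
cv2.imwrite("pics/tt.png",cv2.resize(ims["top"],(784,588)))
E
```

```text
pics
scene {'camera_matrix': array([[466.4585,   0.    , 277.0708],
       [  0.    , 466.4585, 207.6254],
       [  0.    ,   0.    ,   1.    ]]), 'pose': array([[-0.2369,  0.552 , -0.7995,  1.4895],
       [ 0.9715,  0.1291, -0.1988,  0.3289],
       [-0.0065, -0.8238, -0.5668,  0.7904],
       [ 0.    ,  0.    ,  0.    ,  1.    ]])}
top {'camera_matrix': array([[527.0752,   0.    , 272.2315],
       [  0.    , 527.0752, 205.3316],
       [  0.    ,   0.    ,   1.    ]]), 'pose': array([[-0.0381, -0.9746,  0.2206,  0.2411],
       [-0.9993,  0.0361, -0.0133,  0.1037],
       [ 0.005 , -0.2209, -0.9753,  1.492 ],
       [ 0.    ,  0.    ,  0.    ,  1.    ]])}
wrist {'camera_matrix': array([[325.1923,   0.    , 280.0538],
       [  0.    , 325.1923, 208.3362],
       [  0.    ,   0.    ,   1.    ]]), 'mount': array([[ 0.0003, -0.9676, -0.2524,  0.0719],
       [ 1.    ,  0.0001,  0.0005,  0.0005],
       [-0.0005, -0.2524,  0.9676,  0.0208],
       [ 0.    ,  0.    ,  0.    ,  1.    ]])}
{'t': 0.15, 'joint_pos': array([-1.3816,  0.1244,  1.6513, -0.    ,  1.3675, -0.0826]), 'joint_vel': array([ 0.0014, -0.0034, -0.004 ,  0.0002, -0.0012,  0.0022]), 'tau': array([  0.0005, -41.8193, -36.0471,   0.0775,   0.0469,  -0.0001]), 'position': array([ 0.1744, -0.626 ,  0.4038]), 'tcp_rot': array([-3.111 , -0.4254,  0.0002]), 'force': array([ 0.5207, -0.6122,  0.8676]), 'torque': array([ 0.0185, -0.0209, -0.0244]), 'grip_force': 0.0, 'gripper_width': 0.09530833092848874}
```

View pics/st.png

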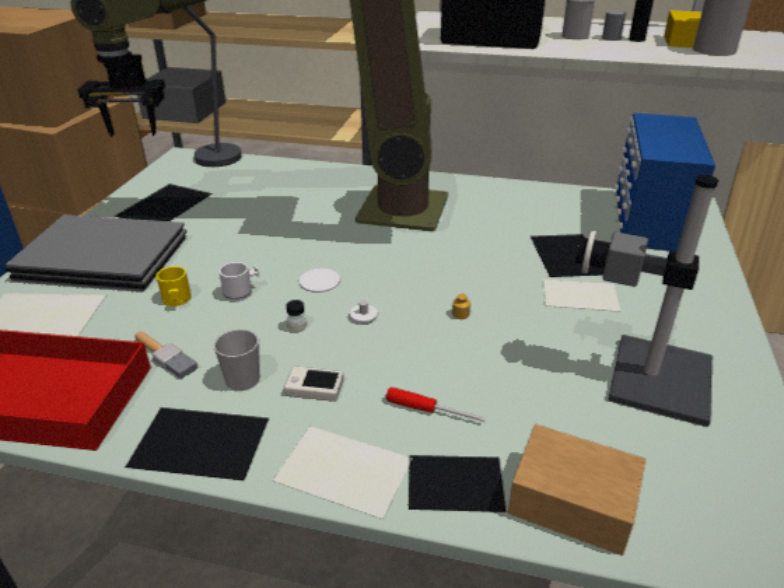

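View pics/tt.png

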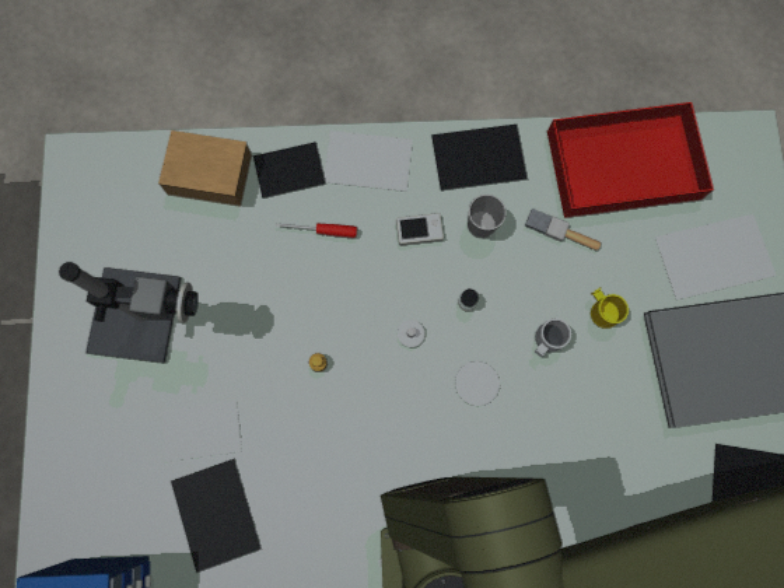

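Top picture (full pixels = shown/1.4). Candidates for the canister: grey mug with lug (555,335), yellow twin (610,310) and open can without lug (487,217). I choose the grey one. Candidates for the lid: knobbed lid (412,334), flat disc (477,383) and jar (469,299). I choose the knobbed one. The lens is at about (197,302), with the brass weight at (318,362) and the jar between the task's things.

```bash
cat > h.py <<'E'
import numpy as np, cv2
from scipy.spatial.transform import Rotation as R
from station import sensors, read_camera, camera_model
np.set_printoptions(precision=4,suppress=True)
def T(s):
    M=np.eye(4); M[:3,:3]=R.from_rotvec(s["tcp_rot"]).as_matrix(); M[:3,3]=s["position"]; return M
def rays(name,px,tcp=None):
    """origin, unit rays in world for Nx2 pixels"""
    m=camera_model(name); K=np.array(m["camera_matrix"]); px=np.atleast_2d(px).astype(float)
    P=np.array(m["pose"]) if tcp is None else tcp@np.array(m["mount"])
    d=(px-K[:2,2])/K[0,0]
    if tcp is None: v=np.c_[d,np.ones(len(d))]
    else:
        r=np.linalg.norm(d,axis=1,keepdims=True); v=np.c_[d*np.sinc(r/np.pi),np.cos(r)]
    v=v@P[:3,:3].T
    return P[:3,3],v/np.linalg.norm(v,axis=1,keepdims=True)
def proj(name,X,tcp=None):
    m=camera_model(name); K=np.array(m["camera_matrix"])
    P=np.array(m["pose"]) if tcp is None else tcp@np.array(m["mount"])
    c=(np.atleast_2d(X)-P[:3,3])@P[:3,:3]
    if tcp is None: d=c[:,:2]/c[:,2:]
    else:
        r=np.linalg.norm(c[:,:2],axis=1,keepdims=True); d=c[:,:2]/r*np.arctan2(r,c[:,2:])
    return d*K[0,0]+K[:2,2]
def onplane(o,v,z): return o+v*((z-o[2])/v[:,2:])
def tri(*ov):
    """least squares point from (o,v) pairs; returns point, rms miss"""
    A=[];b=[]
    for o,v in ov:
        v=v.reshape(3); Q=np.eye(3)-np.outer(v,v); A.append(Q); b.append(Q@o)
    A=np.vstack(A);b=np.hstack(b); x=np.linalg.lstsq(A,b,rcond=None)[0]
    return x,np.linalg.norm(A@x-b)
def delta(s,goal):
    """goal 4x4 -> step_arm numbers from measured pose"""
    D=np.linalg.inv(T(s))@goal; return D[:3,3]/.2, R.from_matrix(D[:3,:3]).as_rotvec()/(2*np.pi)
def down(x,y,z,yaw):
    """tool down; yaw = world angle of tool x axis"""
    c,s_=np.cos(yaw),np.sin(yaw); M=np.eye(4); M[:3,:3]=np.array([[c,s_,0],[s_,-c,0],[0,0,-1]]); M[:3,3]=x,y,z; return M
def snap(f=None):
    s=sensors.sense(); im=read_camera("wrist")
    if f: cv2.imwrite(f,im); np.save(f[:-4]+".npy",T(s))
    return T(s),im
E
python3 - <<'E'
from h import *
P={"knobtop":((412,331),(363,303)),"canrim":((555,334),(236,268)),"lugend":((541,350),(256,272)),"lens":((197,302),(583,250)),"jar":((469,297),(295,307)),"weight":((318,360),(461,297)),"can":((487,204),(238,345))}
for k,(a,b) in P.items():
    print(k,*tri(rays("top",np.array(a)/1.4),rays("scene",np.array(b)/1.4)))
s=sensors.sense(); M=T(s); print(M)
E
```

```text
knobtop [0.4789 0.0261 0.0362] 0.0005700273263741552
canrim [ 0.4577 -0.2517  0.0652] 0.0007099458327331772
lugend [ 0.4296 -0.2247  0.042 ] 0.0038558511047615974
lens [0.5125 0.4138 0.2302] 0.007547728796318741
jar [ 0.5412 -0.0913  0.0509] 0.0009698118650229907
weight [0.4268 0.2138 0.0451] 0.0002084492817347111
can [ 0.7191 -0.129   0.0919] 0.0063416897380353466
[[ 0.9633  0.2685 -0.0003  0.1744]
 [ 0.2685 -0.9633  0.0016 -0.626 ]
 [ 0.0001 -0.0016 -1.      0.4038]
 [ 0.      0.      0.      1.    ]]
```

step_arm:
  deltas:
    - {"x": 0.2,"y": -0.2,"z": 0.03}
    - {"x": 0.4,"y": -0.39,"z": 0.06}
    - {"x": 0.6,"y": -0.59,"z": 0.09}
    - {"x": 0.8,"y": -0.78,"z": 0.11}
    - {"x": 0.8,"y": -0.78,"z": 0.11}
    - {"x": 0.8,"y": -0.78,"z": 0.11}

```text
invalid input
```

step_arm:
  deltas:
    - {"x": 0.2,"y": -0.2,"z": 0.03}
    - {"x": 0.4,"y": -0.39,"z": 0.06}
    - {"x": 0.6,"y": -0.59,"z": 0.09}
    - {"x": 0.8,"y": -0.78,"z": 0.11}
    - {"x": 0.8,"y": -0.78,"z": 0.11}
    - {"x": 0.8,"y": -0.78,"z": 0.11}
    - {"x": 0.8,"y": -0.78,"z": 0.11}

```text
invalid input
```

Run:
```python
from h import *
t,im=snap("pics/w1.png"); print(t)
print(proj("wrist",[[.458,-.252,.062],[.43,-.225,.04],[.479,.026,.036],[.51,-.36,.06]],t))
cv2.imwrite("pics/w1v.png",cv2.resize(im,(784,588)))
```

```text
[[ 0.9633  0.2685 -0.0003  0.1744]
 [ 0.2685 -0.9633  0.0016 -0.626 ]
 [ 0.0001 -0.0016 -1.      0.4038]
 [ 0.      0.      0.      1.    ]]
[[  61.9838  -77.9509]
 [  49.1303  -53.0227]
 [ -28.737   -58.2178]
 [ 144.192  -113.7523]]
```

View pics/w1v.png

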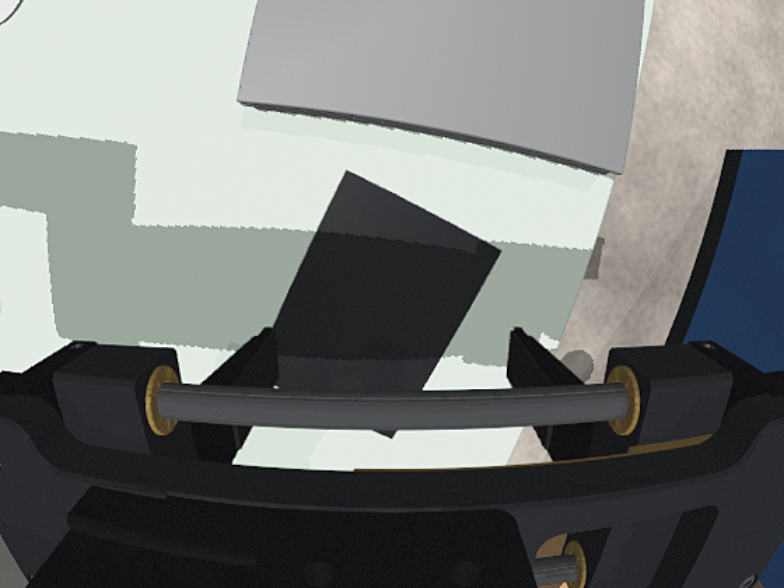

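The calls were refused; every row probably needs all six keys. The wrist picture shows the black mat and grey slab at the start place, with the gripper covering everything below row 340, so objects should lie ahead in tool x.

step_arm:
  deltas:
    - {"x": 0.35,"y": -0.39,"z": 0.05,"ax": 0,"ay": 0,"az": 0}
    - {"x": 0.7,"y": -0.78,"z": 0.1,"ax": 0,"ay": 0,"az": 0}
    - {"x": 0.7,"y": -0.78,"z": 0.1,"ax": 0,"ay": 0,"az": 0}
    - {"x": 0.7,"y": -0.78,"z": 0.1,"ax": 0,"ay": 0,"az": 0}
    - {"x": 0.7,"y": -0.78,"z": 0.1,"ax": 0,"ay": 0,"az": 0}
    - {"x": 0.7,"y": -0.78,"z": 0.1,"ax": 0,"ay": 0,"az": 0}
  grip: 1

```text
t: 0.8
position: [0.2681, -0.437, 0.3846]
tcp_rot: [3.112, 0.43, -0.0]
force: [-0.7, -0.5, 0.0]
gripper_width: 0.0949
grip_force: 0.0
```

step_arm:
  deltas:
    - {"x": 0.35,"y": -0.39,"z": 0.05,"ax": 0,"ay": 0,"az": 0}
    - {"x": 0.7,"y": -0.78,"z": 0.1,"ax": 0,"ay": 0,"az": 0}
    - {"x": 0.7,"y": -0.78,"z": 0.1,"ax": 0,"ay": 0,"az": 0}
    - {"x": 0.7,"y": -0.78,"z": 0.1,"ax": 0,"ay": 0,"az": 0}
    - {"x": 0.7,"y": -0.78,"z": 0.1,"ax": 0,"ay": 0,"az": 0}
    - {"x": 0.7,"y": -0.78,"z": 0.1,"ax": 0,"ay": 0,"az": 0}
    - {"x": 0.7,"y": -0.78,"z": 0.1,"ax": 0,"ay": 0,"az": 0}
  grip: 1

```text
t: 1.5
position: [0.3604, -0.2519, 0.3653]
tcp_rot: [3.112, 0.424, -0.0]
force: [-0.9, 0.5, 0.2]
gripper_width: 0.095
grip_force: 0.0
```

Run:
```python
from h import *
t,im=snap("pics/w2.png"); print(t)
print(1.4*proj("wrist",[[.458,-.252,.062],[.43,-.225,.04],[.479,.026,.036],[.51,-.36,.06]],t))
cv2.imwrite("pics/w2v.png",cv2.resize(im,(784,588)))
```

```text
[[ 0.9636  0.2675  0.0001  0.3604]
 [ 0.2675 -0.9636 -0.0013 -0.2519]
 [-0.0002  0.0013 -1.      0.3653]
 [ 0.      0.      0.      1.    ]]
[[433.2008 140.1512]
 [379.4361 171.8125]
 [ 91.4035  49.618 ]
 [607.6562 120.203 ]]
```

View pics/w2v.png

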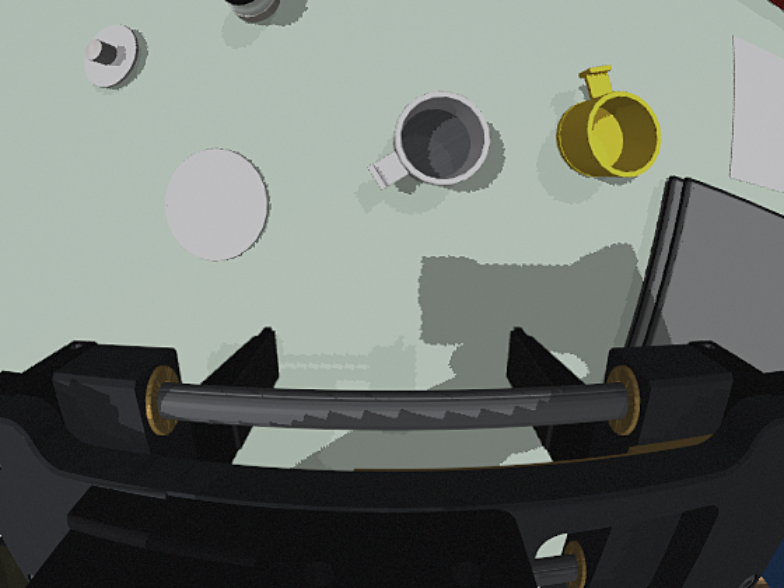

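The wrist picture confirms the choice: grey canister mouth at (442,138) with its T-lug at (380,172), knobbed lid at (112,55), yellow twin (610,135), flat disc (217,205) and jar (250,5).

```bash
cat >> h.py <<'E'
def mouth(im,t,guess,z=.062,rs=(.020,.032)):
    """inner rim edge: walk out from guess in world plane z, strongest dark->bright step; circle fit"""
    g=cv2.GaussianBlur(cv2.cvtColor(im,cv2.COLOR_BGR2GRAY),(3,3),0).astype(np.float32); c=np.array(guess[:2],float)
    for _ in range(3):
        a=np.linspace(0,2*np.pi,120,endpoint=False); r=np.linspace(*rs,61)
        X=np.stack([c[0]+r[None]*np.cos(a)[:,None],c[1]+r[None]*np.sin(a)[:,None],np.full((120,61),z)],-1)
        p=proj("wrist",X.reshape(-1,3),t).astype(np.float32).reshape(120,61,2)
        v=cv2.remap(g,p[...,0],p[...,1],cv2.INTER_LINEAR)
        d=v[:,6:]-v[:,:-6]; k=d.argmax(1); ok=d.max(1)>25; rr=r[k+3]
        x=c[0]+rr*np.cos(a);y=c[1]+rr*np.sin(a)
        for _ in range(4):
            A=np.c_[2*x,2*y,np.ones_like(x)][ok]; s=np.linalg.lstsq(A,(x*x+y*y)[ok],rcond=None)[0]
            R0=np.sqrt(s[2]+s[0]**2+s[1]**2); e=np.hypot(x-s[0],y-s[1])-R0; ok&=abs(e)<max(.0008,2*e[ok].std())
        c=s[:2]
    return c,R0,ok.sum(),e[ok].std()
E
python3 - <<'E'
from h import *
t=np.load("pics/w2.npy"); im=cv2.imread("pics/w2.png")
for z in(.058,.062,.066): print(z,mouth(im,t,[.458,-.252],z))
g=cv2.cvtColor(im,cv2.COLOR_BGR2GRAY)
print(g[99,270:365]); print(g[38,50:110])
hsv=cv2.cvtColor(im,cv2.COLOR_BGR2HSV); print(hsv[38,52:105,1]); print(hsv[122,262:300],)
E
```

```text
0.058 (array([ 0.462 , -0.2572]), np.float64(0.026252168171333454), np.int64(120), np.float64(0.00016225194496627776))
0.062 (array([ 0.4616, -0.2569]), np.float64(0.025875374332800755), np.int64(120), np.float64(0.0001371212916566596))
0.066 (array([ 0.4611, -0.2565]), np.float64(0.025502111016228013), np.int64(120), np.float64(0.00015054286774143351))
[184 184 182 183 184 185 186 181 173 175 164 110 151 198 194 202 122  40
  51  55  53  53  52  52  52  54  56  55  55  55  54  56  54  52  55  54
  54  73  82  83  75  72  73  74  74  74  73  73  72  72  73  74  77  74
  73  74  74  70  72  72  71  72  74  75  70  74  94  93  91  91  92  92
  92  94  90  79 196 193 194 181 126 118 120 120 121 119 113 156 163 190
 185 185 183 185 184]
[183 183 181 182 183 183 183 182 183 185 179 181 178 182 186 187 190 187
 189 195 198  38  49  56  59  57  59  59  55  55  55  52  46 124 146 142
 141 141 133 125 173 191 188 190 189 201 150  48  75 112 106 114 121 121
 116 107 194 186 184 184]
[16 18 18 16 18 18 16 19 18  7  6  3  5  3  1  4  3  4  1 13 15  9  4  9
 17  9  5  5 13  5  6  4  3  5  7  4  4  6  3  1  1  3  3  3  2  5 10 22
 16 15 19 19 21]
[[ 65  17 191]
 [ 66  20 192]
 [ 72   7 178]
 [140   4 195]
 [135   3 191]
 [ 90   1 194]
 [120   1 189]
 [143  10 100]
 [130   5 152]
 [135   7 149]
 [143   6 159]
 [105   3 195]
 [135   3 190]
 [120   3 192]
 [135   3 191]
 [120   1 190]
 [120   3 192]
 [135   3 191]
 [ 90   1 190]
 [135   3 191]
 [135   3 191]
 [120   1 189]
 [120   1 190]
 [120   1 190]
 [120   3 190]
 [120   3 193]
 [150   1 191]
 [105   3 198]
 [135   5 194]
 [150   7 114]
 [150   5  94]
 [120   1 187]
 [120   3 199]
 [135   3 195]
 [120   1 195]
 [120   1 201]
 [120   1 211]
 [120   2 143]]
```

step_arm:
  deltas:
    - {"x": 0.12,"y": -0.3,"z": 0.1,"ax": 0,"ay": 0,"az": 0}
    - {"x": 0.25,"y": -0.6,"z": 0.2,"ax": 0,"ay": 0,"az": 0}
    - {"x": 0.25,"y": -0.6,"z": 0.2,"ax": 0,"ay": 0,"az": 0}
    - {"x": 0.25,"y": -0.6,"z": 0.2,"ax": 0,"ay": 0,"az": 0}
    - {"x": 0.25,"y": -0.6,"z": 0.2,"ax": 0,"ay": 0,"az": 0}
    - {"x": 0.25,"y": -0.6,"z": 0.2,"ax": 0,"ay": 0,"az": 0}

```text
t: 2.15
position: [0.3766, -0.123, 0.3256]
tcp_rot: [3.112, 0.422, 0.001]
force: [-0.6, 0.1, 1.0]
gripper_width: 0.095
grip_force: 0.0
```

Run:
```python
from h import *
t,im=snap("pics/w3.png"); print(t[:3,3])
t2=np.load("pics/w2.npy"); im2=cv2.imread("pics/w2.png")
for z in(.054,.058,.062,.066,.07): print(z,mouth(im,t,[.4616,-.2569],z)[:2],mouth(im2,t2,[.4616,-.2569],z)[:2])
```

```text
[ 0.3766 -0.123   0.3256]
0.054 (array([ 0.4622, -0.2612]), np.float64(0.026687238037335817)) (array([ 0.4625, -0.2575]), np.float64(0.026615465558111534))
0.058 (array([ 0.4619, -0.2587]), np.float64(0.026257202623434173)) (array([ 0.462 , -0.2572]), np.float64(0.02625377432002647))
0.062 (array([ 0.4616, -0.2562]), np.float64(0.025838930123922185)) (array([ 0.4616, -0.2569]), np.float64(0.025882123797793196))
0.066 (array([ 0.4614, -0.2537]), np.float64(0.02540218491656458)) (array([ 0.4611, -0.2565]), np.float64(0.025505469907570504))
0.07 (array([ 0.4611, -0.2512]), np.float64(0.02498715661426747)) (array([ 0.4607, -0.2562]), np.float64(0.02513207115145244))
```

step_arm:
  deltas:
    - {"x": 0.12,"y": -0.29,"z": 0,"ax": 0,"ay": 0,"az": 0}
    - {"x": 0.25,"y": -0.58,"z": 0,"ax": 0,"ay": 0,"az": 0}
    - {"x": 0.25,"y": -0.58,"z": 0,"ax": 0,"ay": 0,"az": 0}
    - {"x": 0.25,"y": -0.58,"z": 0,"ax": 0,"ay": 0,"az": 0}
    - {"x": 0.25,"y": -0.58,"z": 0,"ax": 0,"ay": 0,"az": 0}
    - {"x": 0.25,"y": -0.58,"z": 0,"ax": 0,"ay": 0,"az": 0}

```text
t: 2.8
position: [0.3936, 0.0026, 0.325]
tcp_rot: [3.113, 0.422, 0.0]
force: [-0.6, 0.5, -0.5]
gripper_width: 0.0955
grip_force: 0.0
```

Run:
```python
from h import *
t,im=snap("pics/w4.png"); print(t[:3,3])
im3=cv2.imread("pics/w3.png")
def crop(im,t,X,h=45):
    u,v=np.round(proj("wrist",[X],t)[0]).astype(int); print(u,v)
    return cv2.resize(im[max(0,v-h):v+h,max(0,u-h):u+h],(390,390),interpolation=cv2.INTER_NEAREST)
t3=np.load("pics/w3.npy")
cv2.imwrite("pics/c4.png",np.hstack([crop(im,t,[.479,.026,.02]),crop(im3,t3,[.452,-.247,.05])]))
```

```text
[0.3936 0.0026 0.325 ]
279 106
441 170
```

View pics/c4.png

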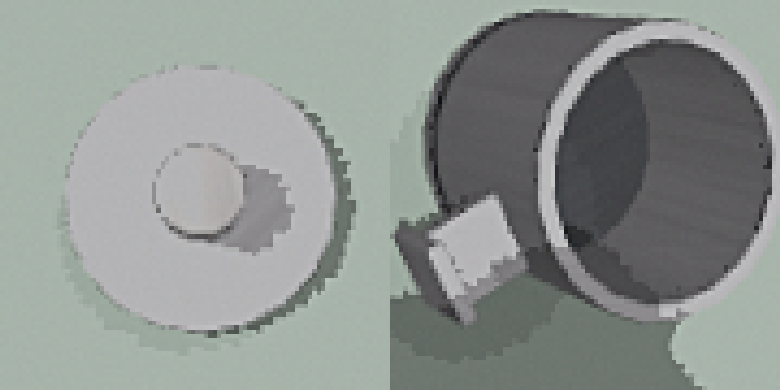

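The crop shows the lid disc centred near (200,199) and its knob at (198,190), left panel. The right panel has the canister with its T-lug at lower left, (400–525, 195–320).

Run:
```python
from h import *
t4=np.load("pics/w4.npy"); im4=cv2.imread("pics/w4.png"); t2=np.load("pics/w2.npy"); im2=cv2.imread("pics/w2.png")
def sat(im): b=cv2.GaussianBlur(im,(3,3),0); return cv2.cvtColor(b,cv2.COLOR_BGR2HSV)[...,1]
m=((sat(im4)<11)).astype(np.uint8); n,l,st,ce=cv2.connectedComponentsWithStats(m); k=l[114,280]
c=max(cv2.findContours((l==k).astype(np.uint8),cv2.RETR_EXTERNAL,cv2.CHAIN_APPROX_NONE)[0],key=len)
h=cv2.convexHull(c).reshape(-1,2)
for z in(.008,.012,.016):
    w=onplane(*rays("wrist",h,t4),z); (x,y),r=cv2.minEnclosingCircle((w[:,:2]*1e4).astype(np.float32))
    print("disc",z,x/1e4,y/1e4,r/1e4)
o=rays("wrist",[[279.7,104.8]],t4)
for z in(.033,.036): print("knob",z,onplane(*o,z))
# knob height: second view w3, knob circle by hough
im3=cv2.imread("pics/w3.png");t3=np.load("pics/w3.npy")
u,v=proj("wrist",[[.479,.026,.036]],t3)[0]; print("w3 knob px",u,v)
# lug polar scan, z=.051
c0=np.array([.4616,-.2566]); a=np.radians(np.arange(90,181,3)); rr=np.linspace(.031,.055,13)
X=np.array([[c0[0]+r*np.cos(q),c0[1]+r*np.sin(q),.051] for q in a for r in rr])
p=proj("wrist",X,t2).astype(np.float32); S=cv2.remap(sat(im2),p[:,0],p[:,1],1).reshape(len(a),-1)
for q,row in zip(np.degrees(a),S): print(int(q+.5),row)
```

```text
disc 0.008 0.479908056640625 0.025972451782226562 0.028537060546875
disc 0.012 0.47968017578125 0.025907992553710936 0.028151727294921877
disc 0.016 0.4794525390625 0.025843545532226564 0.027766336059570313
knob 0.033 [[0.4796 0.0258 0.033 ]]
knob 0.036 [[0.4794 0.0258 0.036 ]]
w3 knob px 144.31299172675384 55.7342169222523
90 [18 17 16 18 19 18 18 18 18 18 18 18 18]
93 [18 18 16 18 18 18 18 18 18 18 18 18 17]
96 [18 17 16 18 18 18 18 16 18 17 18 18 18]
99 [17 17 18 17 18 18 18 18 18 17 18 18 19]
102 [19 18 18 18 18 18 17 18 17 18 18 18 19]
105 [20 18 16 18 18 17 18 18 18 18 18 18 18]
108 [19 18 18 18 17 17 18 18 18 18 18 18 18]
111 [19 19 17 18 18 18 18 16 18 18 17 18 18]
114 [20 19 19 18 17 18 17 18 18 18 18 18 17]
117 [18 20 19 19 18 18 18 18 18 18 17 19 18]
120 [15 19 20 19 18 18 17 18 18 18 18 18 18]
123 [ 3  6  9 16 18 20 18 18 16 17 17 18 17]
126 [ 3  3  3  2  3  5  7 10 11 15 18 18 18]
129 [ 3  2  2  2  2  1  3  3  3  3 16 18 18]
132 [ 2  3  3  3  3  2  1  5  2  3 17 18 18]
135 [ 1  2  2  2  3  2  3  5  3  3 17 18 17]
138 [ 3  3  3  3  3  2  3  5  3  3 20 20 18]
141 [ 3  3  2  3  3  2  3  4  3  3 18 18 18]
144 [ 2  3  1  1  3  1  2  5  2  3 17 19 19]
147 [ 3  3  3  3  2  1  2  4  3  3 16 19 19]
150 [ 4  3  2  2  4  9 15 19 18 19 17 18 19]
153 [ 3  5 12 17 18 18 18 19 19 19 18 17 16]
156 [ 9 16 18 18 16 17 17 19 18 19 17 18 17]
159 [12 16 18 18 16 17 18 19 17 18 18 18 18]
162 [10 17 16 17 16 17 18 19 19 18 19 19 16]
165 [13 17 16 17 16 17 18 18 18 19 19 18 17]
168 [12 16 16 18 18 18 19 19 18 19 19 19 16]
171 [12 18 19 18 17 18 19 19 19 19 19 18 16]
174 [17 19 19 19 18 19 18 18 19 18 17 17 16]
177 [18 19 20 19 18 19 19 19 18 19 17 16 16]
180 [18 18 19 19 19 19 18 19 19 19 18 16 17]
```

Run:
```python
from h import *
s=sensors.sense(); t=T(s); g=t.copy(); g[:3,3]=[.4797,.0259,.205]; print(s["position"],delta(s,g))
```

```text
[0.3936 0.0025 0.3249] (array([0.4462, 0.0017, 0.5998]), array([ 0., -0.,  0.]))
```

step_arm:
  deltas:
    - {"x": 0.22,"y": 0.002,"z": 0.1,"ax": 0,"ay": 0,"az": 0}
    - {"x": 0.446,"y": 0.002,"z": 0.2,"ax": 0,"ay": 0,"az": 0}
    - {"x": 0.446,"y": 0.002,"z": 0.3,"ax": 0,"ay": 0,"az": 0}
    - {"x": 0.446,"y": 0.002,"z": 0.4,"ax": 0,"ay": 0,"az": 0}
    - {"x": 0.446,"y": 0.002,"z": 0.5,"ax": 0,"ay": 0,"az": 0}
    - {"x": 0.446,"y": 0.002,"z": 0.56,"ax": 0,"ay": 0,"az": 0}
    - {"x": 0.446,"y": 0.002,"z": 0.6,"ax": 0,"ay": 0,"az": 0}
    - {"x": 0.446,"y": 0.002,"z": 0.6,"ax": 0,"ay": 0,"az": 0}
    - {"x": 0.446,"y": 0.002,"z": 0.6,"ax": 0,"ay": 0,"az": 0}
  grip: 0.2

```text
t: 3.75
position: [0.4798, 0.027, 0.2055]
tcp_rot: [3.113, 0.425, 0.002]
force: [-0.0, -0.6, 1.6]
gripper_width: 0.057
grip_force: 0.0
```

step_arm:
  deltas:
    - {"x": 0,"y": 0,"z": 0,"ax": 0,"ay": 0,"az": 0}
    - {"x": 0,"y": 0,"z": 0,"ax": 0,"ay": 0,"az": 0}
    - {"x": 0,"y": 0,"z": 0,"ax": 0,"ay": 0,"az": 0}
    - {"x": 0,"y": 0,"z": 0,"ax": 0,"ay": 0,"az": 0}
    - {"x": 0,"y": 0,"z": 0,"ax": 0,"ay": 0,"az": 0}
    - {"x": 0,"y": 0,"z": 0,"ax": 0,"ay": 0,"az": 0}
    - {"x": 0,"y": 0,"z": 0,"ax": 0,"ay": 0,"az": 0}
    - {"x": 0,"y": 0,"z": 0,"ax": 0,"ay": 0,"az": 0}
  grip: -1
  force: 20

```text
t: 4.55
position: [0.4795, 0.0273, 0.2049]
tcp_rot: [3.113, 0.426, 0.0]
force: [0.4, -0.0, 1.4]
gripper_width: 0.0176
grip_force: 20.0
```

step_arm:
  deltas:
    - {"x": 0,"y": 0,"z": -0.15,"ax": 0,"ay": 0,"az": 0}
    - {"x": 0,"y": 0,"z": -0.35,"ax": 0,"ay": 0,"az": 0}
    - {"x": -0.06,"y": 0.17,"z": -0.53,"ax": 0,"ay": 0,"az": 0}
    - {"x": -0.12,"y": 0.34,"z": -0.53,"ax": 0,"ay": 0,"az": 0}
    - {"x": -0.18,"y": 0.51,"z": -0.53,"ax": 0,"ay": 0,"az": 0}
    - {"x": -0.24,"y": 0.68,"z": -0.53,"ax": 0,"ay": 0,"az": 0}
    - {"x": -0.24,"y": 0.68,"z": -0.53,"ax": 0,"ay": 0,"az": 0}

```text
t: 5.25
position: [0.4694, -0.1194, 0.3108]
tcp_rot: [3.113, 0.418, -0.0]
force: [-0.4, -0.0, -0.8]
gripper_width: 0.0176
grip_force: 20.0
```

step_arm:
  deltas:
    - {"x": -0.06,"y": 0.17,"z": 0,"ax": 0,"ay": 0,"az": 0}
    - {"x": -0.12,"y": 0.34,"z": 0,"ax": 0,"ay": 0,"az": 0}
    - {"x": -0.18,"y": 0.51,"z": 0,"ax": 0,"ay": 0,"az": 0}
    - {"x": -0.23,"y": 0.6,"z": 0,"ax": 0,"ay": 0,"az": 0}
    - {"x": -0.23,"y": 0.66,"z": 0,"ax": 0,"ay": 0,"az": 0}
    - {"x": -0.23,"y": 0.66,"z": 0,"ax": 0,"ay": 0,"az": 0}
    - {"x": -0.23,"y": 0.66,"z": 0,"ax": 0,"ay": 0,"az": 0}
    - {"x": -0.23,"y": 0.66,"z": 0,"ax": 0,"ay": 0,"az": 0}

```text
t: 6.05
position: [0.4611, -0.2549, 0.3105]
tcp_rot: [-3.112, -0.428, 0.0]
force: [0.2, -0.2, -0.4]
gripper_width: 0.0174
grip_force: 20.0
```

Run:
```python
from h import *
t,im=snap("pics/w5.png"); s=sensors.sense(); print(s["position"],s["gripper_width"],s["grip_force"])
g=t.copy(); g[:3,3]=[.4616,-.2566,.26]; print(delta(s,g)); print(t[:3,:3])
print(proj("wrist",[[.4616,-.2566,.062],[.4616,-.2566,.14]],t)*1.4)
cv2.imwrite("pics/w5v.png",cv2.resize(im,(784,588)))
```

```text
[ 0.4611 -0.255   0.3106] 0.01721482870651574 19.999912083148956
(array([0.0004, 0.0088, 0.2529]), array([0., 0., 0.]))
[[ 0.9629  0.2698 -0.0003]
 [ 0.2698 -0.9629  0.0006]
 [-0.0001 -0.0007 -1.    ]]
[[394.4745 314.5696]
 [395.5037 379.1105]]
```

View pics/w5v.png

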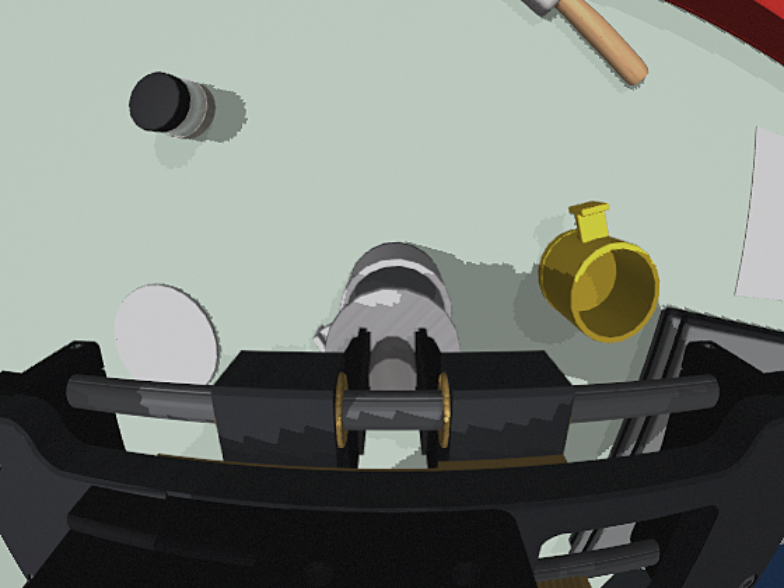

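The picture shows the lid held level over the canister mouth, at about (395,320). The yellow twin and the jar are untouched. Correct y slightly and lower.

step_arm:
  deltas:
    - {"x": 0.001,"y": 0.009,"z": 0.08,"ax": 0,"ay": 0,"az": 0}
    - {"x": 0.001,"y": 0.009,"z": 0.15,"ax": 0,"ay": 0,"az": 0}
    - {"x": 0.001,"y": 0.009,"z": 0.19,"ax": 0,"ay": 0,"az": 0}
    - {"x": 0.001,"y": 0.009,"z": 0.21,"ax": 0,"ay": 0,"az": 0}
    - {"x": 0.001,"y": 0.009,"z": 0.22,"ax": 0,"ay": 0,"az": 0}
    - {"x": 0.001,"y": 0.009,"z": 0.22,"ax": 0,"ay": 0,"az": 0}
    - {"x": 0.001,"y": 0.009,"z": 0.23,"ax": 0,"ay": 0,"az": 0}
    - {"x": 0.001,"y": 0.009,"z": 0.23,"ax": 0,"ay": 0,"az": 0}

```text
t: 6.9
position: [0.4616, -0.2579, 0.265]
tcp_rot: [3.112, 0.425, 0.001]
force: [0.3, 0.8, -0.3]
gripper_width: 0.0172
grip_force: 20.0
```

step_arm:
  deltas:
    - {"x": 0,"y": -0.004,"z": 0.008,"ax": 0,"ay": 0,"az": 0}
    - {"x": 0,"y": -0.004,"z": 0.012,"ax": 0,"ay": 0,"az": 0}
    - {"x": 0,"y": -0.004,"z": 0.016,"ax": 0,"ay": 0,"az": 0}
    - {"x": 0,"y": -0.004,"z": 0.02,"ax": 0,"ay": 0,"az": 0}
    - {"x": 0,"y": -0.004,"z": 0.02,"ax": 0,"ay": 0,"az": 0}

```text
t: 7.4
position: [0.4613, -0.2569, 0.2606]
tcp_rot: [-3.112, -0.426, 0.0]
force: [-1.0, 0.1, -0.7]
gripper_width: 0.0175
grip_force: 20.0
```

step_arm:
  deltas:
    - {"x": 0,"y": 0,"z": 0.003,"ax": 0,"ay": 0,"az": 0}
    - {"x": 0,"y": 0,"z": 0.006,"ax": 0,"ay": 0,"az": 0}
    - {"x": 0,"y": 0,"z": 0.008,"ax": 0,"ay": 0,"az": 0}
    - {"x": 0,"y": 0,"z": 0.008,"ax": 0,"ay": 0,"az": 0}

```text
t: 7.8
position: [0.4614, -0.2571, 0.2598]
tcp_rot: [3.113, 0.426, 0.0]
force: [-2.7, 1.8, 4.6]
gripper_width: 0.0176
grip_force: 20.0
```

step_arm:
  deltas:
    - {"x": 0,"y": 0,"z": -0.002,"ax": 0,"ay": 0,"az": 0}
    - {"x": 0,"y": 0,"z": -0.002,"ax": 0,"ay": 0,"az": 0}
    - {"x": 0,"y": 0,"z": -0.002,"ax": 0,"ay": 0,"az": 0}
    - {"x": 0,"y": 0,"z": -0.002,"ax": 0,"ay": 0,"az": 0}
    - {"x": 0,"y": 0,"z": -0.002,"ax": 0,"ay": 0,"az": 0}
    - {"x": 0,"y": 0,"z": -0.15,"ax": 0,"ay": 0,"az": 0}
    - {"x": 0,"y": 0,"z": -0.3,"ax": 0,"ay": 0,"az": 0}
    - {"x": -0.15,"y": 0,"z": -0.45,"ax": 0,"ay": 0,"az": 0}
    - {"x": -0.35,"y": 0,"z": -0.5,"ax": 0,"ay": 0,"az": 0}
    - {"x": -0.45,"y": 0,"z": -0.5,"ax": 0,"ay": 0,"az": 0}
    - {"x": -0.45,"y": 0,"z": -0.5,"ax": 0,"ay": 0,"az": 0}
    - {"x": -0.45,"y": 0,"z": -0.5,"ax": 0,"ay": 0,"az": 0}
  grip: 0.1

```text
t: 9.0
position: [0.3746, -0.2812, 0.3591]
tcp_rot: [3.113, 0.424, 0.001]
force: [0.5, 0.0, -0.4]
gripper_width: 0.0525
grip_force: 0.0
```

Run:
```python
from h import *
t,im=snap("pics/w6.png"); print(t[:3,3])
u,v=np.round(proj("wrist",[[.4616,-.2566,.06]],t)[0]).astype(int); print(u,v)
s=read_camera("scene"); u2,v2=np.round(proj("scene",[[.4616,-.2566,.06]])[0]).astype(int)
f=lambda i,u,v,h:cv2.resize(i[max(0,v-h):v+h,max(0,u-h):u+h],(390,390),interpolation=cv2.INTER_NEAREST)
cv2.imwrite("pics/c6.png",np.hstack([f(im,u,v,65),f(s,u2,v2,30)]))
```

```text
[ 0.3746 -0.2812  0.3591]
279 104
```

View pics/c6.png

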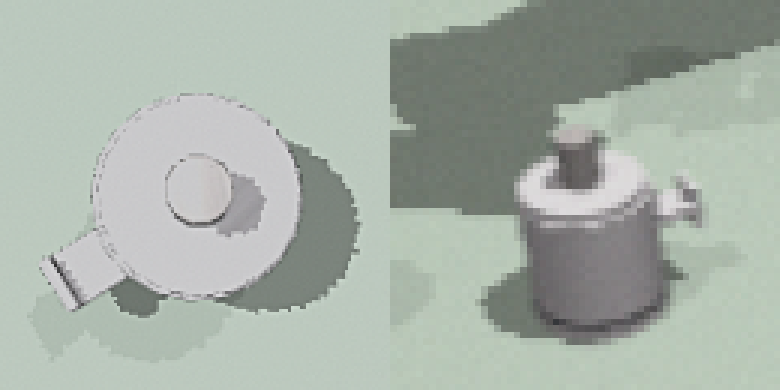

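The picture shows the lid seated level on the rim (knob at (198,190)) with the lug at lower left, (45–125, 235–305). The scene view shows it level too.

```bash
cat > lug.py <<'E'
from h import *
def polar(f,c0,z=.051):
    t=np.load(f+".npy"); im=cv2.imread(f+".png")
    S=cv2.cvtColor(cv2.GaussianBlur(im,(3,3),0),cv2.COLOR_BGR2HSV)[...,1]
    x,y=np.meshgrid(np.arange(-.06,.06,.0005),np.arange(-.06,.06,.0005)); r=np.hypot(x,y)
    p=proj("wrist",np.c_[x.ravel()+c0[0],y.ravel()+c0[1],np.full(x.size,z)],t).astype(np.float32)
    m=(cv2.remap(S,p[:,0],p[:,1],1).reshape(x.shape)<11)&(r>.036)&(r<.052)&(y>0)&(x<.01)
    n,l,st,_=cv2.connectedComponentsWithStats(m.astype(np.uint8)); l=l==1+st[1:,4].argmax()
    for a,b in((.036,.044),(.043,.047),(.046,.052)):
        k=l&(r>=a)&(r<b); th=np.degrees(np.arctan2(y[k],x[k])); print(f,a,k.sum(),th.min(),th.max(),th.mean())
    # line of outer edge in direction
    k=l&(r>.036); th=np.radians(137.5); u=x[k]*np.cos(th)+y[k]*np.sin(th); w=-x[k]*np.sin(th)+y[k]*np.cos(th)
    print("along max",np.percentile(u,99),"across",np.percentile(w,[1,99]))
    x0=np.array([[q,w[(u<q+.001)&(u>q-.001)].mean()] for q in np.arange(.038,.049,.001) if ((u<q+.001)&(u>q-.001)).any()]); print("axis slope deg",np.degrees(np.polyfit(x0[:,0],x0[:,1],1)[0]),"w",x0[:,1].mean())
E
python3 - <<'E'
from lug import *
t6=np.load("pics/w6.npy"); im6=cv2.imread("pics/w6.png")
S=cv2.cvtColor(cv2.GaussianBlur(im6,(3,3),0),cv2.COLOR_BGR2HSV)[...,1]
# disc centre: walk out on saturation at z .0655 is noisy; use low-sat component right half circle
m=(S<11).astype(np.uint8); n,l,st,_=cv2.connectedComponentsWithStats(m); k=l[110,272]; c=(l==k).astype(np.uint8)
dt=cv2.distanceTransform(cv2.morphologyEx(c,cv2.MORPH_CLOSE,np.ones((9,9))),cv2.DIST_L2,5); _,r,_,loc=cv2.minMaxLoc(dt); print("inscribed",loc,r)
print(onplane(*rays("wrist",[loc],t6),.064))
for f in("pics/w2","pics/w6"):
    for c0 in([.4616,-.2566],): polar(f,c0)
E
```

```text
inscribed (279, 104) 34.353492736816406
[[ 0.4613 -0.2569  0.064 ]]Traceback (most recent call last):
  File "<stdin>", line 9, in <module>
  File "lug.py", line 7, in polar
    m=(cv2.remap(S,p[:,0],p[:,1],1).reshape(x.shape)<11)&(r>.036)&(r<.052)&(y>0)&(x<.01)
       ~~~~~~~~~^^^^^^^^^^^^^^^^^^^
cv2.error: OpenCV(4.12.0) /io/opencv/modules/imgproc/src/imgwarp.cpp:1713: error: (-215:Assertion failed) dst.cols < SHRT_MAX && dst.rows < SHRT_MAX && src.cols < SHRT_MAX && src.rows < SHRT_MAX in function 'remap'
```

```bash
sed -i 's/astype(np.float32)$/astype(np.float32).reshape(*x.shape,2)/; s/p\[:,0\],p\[:,1\],1).reshape(x.shape)/p[...,0],p[...,1],1)/' lug.py
python3 - <<'E'
from lug import *
for f in("pics/w2","pics/w6"): polar(f,[.4615,-.2567])
# lens / ring from scene+top, white ring & neighbourhood crops
tp=cv2.imread("pics/top0.png"); sc=cv2.imread("pics/scene0.png")
f=lambda i,u,v,w,h,s:cv2.resize(i[v-h:v+h,u-w:u+w],None,fx=s,fy=s,interpolation=cv2.INTER_NEAREST)
a=f(tp,108,215,55,55,7); b=f(sc,455,180,60,75,1); b=cv2.resize(sc[150:220,395:500],None,fx=7,fy=7,interpolation=cv2.INTER_NEAREST)[:490,:735]
a=cv2.resize(tp[185:255,60:155],(400,295),interpolation=cv2.INTER_NEAREST); b=cv2.resize(sc[150:220,400:495],(400,295),interpolation=cv2.INTER_NEAREST)
cv2.imwrite("pics/lens.png",np.hstack([a,b]))
E
```

```text
pics/w2 0.036 581 123.69006752597967 151.38954033403465 137.48153119498545
pics/w2 0.043 281 125.53767779197428 148.69587650440894 137.0559668151266
pics/w2 0.046 294 126.02737338510352 147.8627510189581 136.9674514835219
along max 0.04966606123213647 across [-0.0089  0.0086]
axis slope deg -2.9976199854460415 w -0.0002362899229449378
pics/w6 0.036 580 123.69006752597967 152.7232366168862 137.8570888757437
pics/w6 0.043 281 126.0760115563685 149.2645122980798 137.54308491250407
pics/w6 0.046 284 126.15818543980824 148.3136323121433 137.29162935200267
along max 0.049451803638461356 across [-0.0088  0.0089]
axis slope deg -2.8583871740263174 w 2.6585713170875593e-05
```

View pics/lens.png

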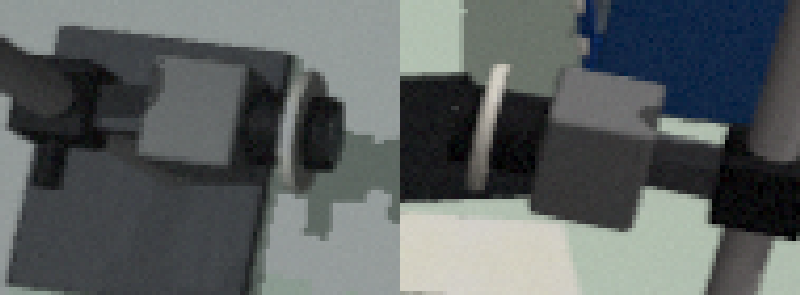

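The lens crop shows the white ring edge-on in both views: top from (310,72) to (297,190), scene from (497,65) to (478,188). The black lens front is at (343,133) in top, and the column is behind.

Run:
```python
from h import *
c=4.2105
Pt=lambda x,y:(60+x/c,185+y/c); Ps=lambda x,y:(400+(x-400)/c,150+y/c)
tr=lambda a,b:tri(rays("top",a),rays("scene",b))
ring,e=tr(Pt(303.5,131),Ps(487.5,126.5)); print("ring",ring,e)
col,e=tr((50,193.6),(504.3,129.6)); print("coltop",col,e)
d=ring-col; d[2]=0; print("dist",np.linalg.norm(d),"axis dir",np.degrees(np.arctan2(d[1],d[0])))
# lens front from top on ring height
print("lensfront top",onplane(*rays("top",[Pt(343,133)]),ring[2]))
# ring extremes
for a,b in(((310,72),(297,190)),): print(onplane(*rays("top",[Pt(*a),Pt(*b)]),ring[2]))
# foot corners in top (784-scale)
F=onplane(*rays("top",np.array([[103,268],[183,274],[168,361],[87,354]])/1.4),.015); print(F); q=F[1]-F[0]; print(np.degrees(np.arctan2(q[1],q[0]))); q=F[2]-F[3]; print(np.degrees(np.arctan2(q[1],q[0])))
```

```text
ring [0.5124 0.4294 0.229 ] 0.0003359942344051096
coltop [0.5361 0.5685 0.3814] 0.00040367380186464365
dist 0.14112407814836847 axis dir -99.65459902181341
lensfront top [[0.5104 0.4067 0.229 ]]
[[0.5475 0.4266 0.229 ]
 [0.4778 0.4327 0.229 ]]
[[0.6375 0.6548 0.015 ]
 [0.6186 0.49   0.015 ]
 [0.44   0.5162 0.015 ]
 [0.4602 0.6788 0.015 ]]
-96.51728808182814
-97.08274591834599
```

step_arm:
  deltas:
    - {"x": 0.13,"y": -0.25,"z": -0.06,"ax": 0,"ay": 0,"az": -0.023}
    - {"x": 0.26,"y": -0.5,"z": -0.12,"ax": 0,"ay": 0,"az": -0.046}
    - {"x": 0.39,"y": -0.75,"z": -0.17,"ax": 0,"ay": 0,"az": -0.069}
    - {"x": 0.52,"y": -1.0,"z": -0.22,"ax": 0,"ay": 0,"az": -0.092}
    - {"x": 0.52,"y": -1.0,"z": -0.22,"ax": 0,"ay": 0,"az": -0.115}
    - {"x": 0.52,"y": -1.0,"z": -0.22,"ax": 0,"ay": 0,"az": -0.138}
    - {"x": 0.52,"y": -1.0,"z": -0.22,"ax": 0,"ay": 0,"az": -0.161}
    - {"x": 0.52,"y": -1.0,"z": -0.22,"ax": 0,"ay": 0,"az": -0.184}
    - {"x": 0.52,"y": -1.0,"z": -0.22,"ax": 0,"ay": 0,"az": -0.19}
    - {"x": 0.52,"y": -1.0,"z": -0.22,"ax": 0,"ay": 0,"az": -0.19}
  grip: 0.9

```text
t: 10.1
position: [0.4217, -0.0599, 0.4028]
tcp_rot: [-2.333, -2.102, 0.001]
force: [-0.3, -0.1, -1.0]
gripper_width: 0.0902
grip_force: 0.0
```

step_arm:
  deltas:
    - {"x": 0.25,"y": 0.03,"z": -0.06,"ax": 0,"ay": 0.021,"az": 0}
    - {"x": 0.5,"y": 0.06,"z": -0.12,"ax": 0,"ay": 0.042,"az": 0}
    - {"x": 0.75,"y": 0.1,"z": -0.17,"ax": 0,"ay": 0.063,"az": 0}
    - {"x": 1.0,"y": 0.13,"z": -0.22,"ax": 0,"ay": 0.084,"az": 0}
    - {"x": 1.0,"y": 0.13,"z": -0.22,"ax": 0,"ay": 0.105,"az": 0}
    - {"x": 1.0,"y": 0.13,"z": -0.22,"ax": 0,"ay": 0.125,"az": 0}
    - {"x": 1.0,"y": 0.13,"z": -0.22,"ax": 0,"ay": 0.125,"az": 0}
    - {"x": 1.0,"y": 0.13,"z": -0.22,"ax": 0,"ay": 0.125,"az": 0}
    - {"x": 1.0,"y": 0.13,"z": -0.22,"ax": 0,"ay": 0.125,"az": 0}

```text
t: 11.0
position: [0.4681, 0.1355, 0.4471]
tcp_rot: [-1.866, -1.678, -0.77]
force: [0.1, 0.3, -0.9]
gripper_width: 0.0906
grip_force: 0.0
```

Run:
```python
from h import *
t,im=snap("pics/w7.png"); print(t); print(proj("wrist",[[.5124,.4294,.229],[.512,.41,.229],[.536,.5685,.381]],t)*1.4)
cv2.imwrite("pics/w7v.png",cv2.resize(im,(784,588)))
```

```text
[[ 0.0748  0.9944  0.0741  0.4681]
 [ 0.7045 -0.1053  0.7018  0.1355]
 [ 0.7057 -0.0003 -0.7085  0.4471]
 [ 0.      0.      0.      1.    ]]
[[408.0605 193.5464]
 [410.8948 213.127 ]
 [419.0699 -62.4552]]
```

View pics/w7v.png

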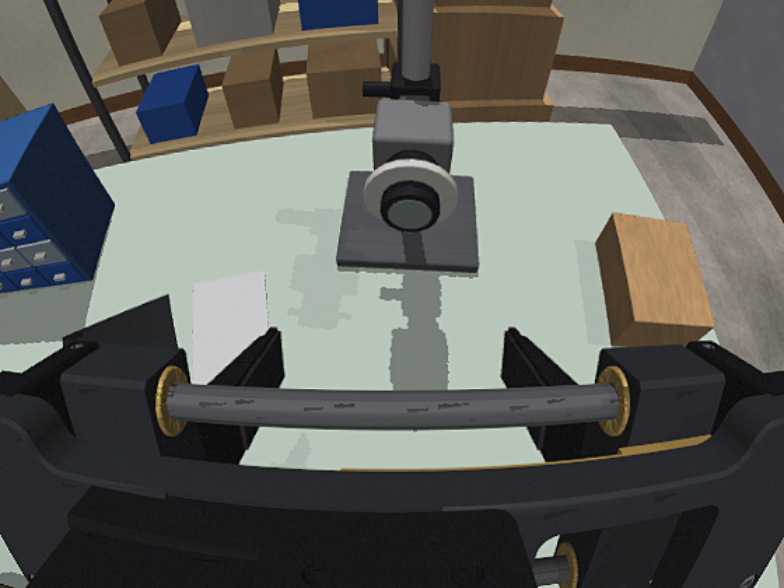

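The picture shows the lens glass centred at about (410,213), the ring at (410,190) and the column at about x=416 in row 30. Take a second view from the side.

step_arm:
  deltas:
    - {"x": -0.09,"y": 0.2,"z": 0.09,"ax": 0,"ay": 0,"az": 0}
    - {"x": -0.18,"y": 0.4,"z": 0.18,"ax": 0,"ay": 0,"az": 0}
    - {"x": -0.28,"y": 0.5,"z": 0.28,"ax": 0,"ay": 0,"az": 0}
    - {"x": -0.28,"y": 0.5,"z": 0.28,"ax": 0,"ay": 0,"az": 0}
    - {"x": -0.28,"y": 0.5,"z": 0.28,"ax": 0,"ay": 0,"az": 0}
    - {"x": -0.28,"y": 0.5,"z": 0.28,"ax": 0,"ay": 0,"az": 0}

```text
t: 11.65
position: [0.5671, 0.1253, 0.3698]
tcp_rot: [-1.863, -1.679, -0.775]
force: [0.3, -0.2, 0.4]
gripper_width: 0.0904
grip_force: 0.0
```

Run:
```python
from h import *
t8,im8=snap("pics/w8.png"); t7=np.load("pics/w7.npy"); im7=cv2.imread("pics/w7.png"); print(t8[:3,3])
G=[];Cc=[]
for t,im in((t7,im7),(t8,im8)):
    u,v=proj("wrist",[[.512,.41,.229]],t)[0]; ui,vi=int(round(u)),int(round(v)); print("pred",u,v)
    g=cv2.cvtColor(im,cv2.COLOR_BGR2GRAY)
    w=g[vi-22:vi+23,ui-24:ui+25]; _,l,st,ce=cv2.connectedComponentsWithStats((w>45).astype(np.uint8)*(w<150).astype(np.uint8),connectivity=4)
    k=l[22,24]; c=ce[k]+[ui-24,vi-22]; print("glass",g[vi,ui],c,st[k]); G.append((t,c))
    # column mid: rows 3..25, brightness profile
    uc=int(round(proj("wrist",[[.536,.5685,.33]],t)[0][0])); print("col pred",proj("wrist",[[.536,.5685,.33],[.536,.5685,.28]],t)); print(g[8,uc-30:uc+31]); print(g[30,uc-30:uc+31])
x,e=tri(*[rays("wrist",c,t) for t,c in G]); print("lens",x,e)
```

```text
[0.5671 0.1253 0.3698]
pred 293.49932811662154 152.22921794219204
glass 67 [292.142  152.5175] [  8  13  31  20 514]
col pred [[298.0435  -4.8779]
 [296.7935  30.6092]]
[ 39  29 111 105 104 104 106 105 104 105 104 103 104 107 110  99  20  38
  34  51  73  80  78  79  80  80  81  81  80  78  82  80  78  76  75  76
  75  72  73  69  64 106 153 153 138  89  92  98 100  99 100  99  99 101
  92  95  94  90  93  94  99]
[ 84 107 126 124 126 120  69  57  28  42  64  83  93  90  92  80  34  34
  34  52  78  79  76  79  80  80  82  81  79  83  80  76  76  77  75  71
  73  71  69  68  64  66  67  64  64  64  67  67  66  64  64  64  65  64
  66  66  66  65  67  65  67]
pred 179.72055507432168 97.61032291897196
glass 67 [179.364   98.4663] [  6   9  35  28 772]
col pred [[205.3486 -61.5481]
 [210.0221 -21.8857]]
[113 110 107 106 106 105 106 106 109 112 111 115 113 112 113 118  78  30
  38  32  34  30  34  33  35  35  33  38  26  23  24  19  23  18  16  18
  25  17  20  16  17  24  22  25  22  26  26  22  18  26  37  36  32  34
  28  24  13  18  18  13  15]
[119 118 118 120 118 119 120 119 120 120 118 120 119 119 118 120 117 120
 120 118 119 120 119 117 119 119 119 120 120 119 118 119 119 118 120 118
 119 119 117 120 119 121 119 120 119 115 103  97  88  65  44  35  41  42
  41  45  35  11  16  10  97]
lens [0.5109 0.4118 0.2266] 6.502595473714828e-05
```

Run:
```python
from h import *
t7=np.load("pics/w7.npy"); im7=cv2.imread("pics/w7.png")
g=cv2.cvtColor(im7,cv2.COLOR_BGR2GRAY)
# foot mask: dark grey within window
print(g[150,235:260],g[150,330:350]); print(g[165:200,260])
def edge_v(rows,c0,c1,sgn):   # column of strongest step per row
    out=[]
    for r in rows:
        d=sgn*np.diff(g[r,c0:c1].astype(int)); k=d.argmax(); out.append((c0+k+.5,r))
    return np.array(out,float)
def edge_h(cols,r0,r1,sgn):
    out=[]
    for c in cols:
        d=sgn*np.diff(g[r0:r1,c].astype(int)); k=d.argmax(); out.append((c,r0+k+.5))
    return np.array(out,float)
L=edge_v(range(140,180),236,256,-1); Rr=edge_v(range(135,180),332,348,1); F=edge_h(range(250,335),182,200,1)
for n,E,z in(("left",L,.012),("right",Rr,.012),("front",F,.0)):
    w=onplane(*rays("wrist",E,t7),z)[:,:2]; l=cv2.fitLine(w.astype(np.float32),cv2.DIST_HUBER,0,.001,.001).ravel()
    print(n,np.degrees(np.arctan2(l[1],l[0])),l[2:],abs((w-l[2:])@[-l[1],l[0]]).mean())
o,v=rays("wrist",[[296.4,8]],t7)
for y in(.565,.57,.575): k=(y-o[1])/v[0,1]; print("col",o+k*v[0])
```

```text
[180 179 178 177 178 178 179 178 181 193  92  74  79  77  79  80  81  80
  78  78  80  80  80  83  84] [ 82  81  81  83  82  83  83  80  69 104 191 196 192 192 194 193 192 194
 192 194]
[ 86  85  86  86  87  89  84  85  86  88  89  88  86  85  86  86  82  81
  80  82  82  65  41  39  31  47 123 123 130 206 195 192 192 193 193]
left 80.88635 [0.4478 0.5844] 0.00046821745396215356
right 80.28882 [0.6263 0.5612] 0.0004715949898613707
front -7.701813 [0.5533 0.5046] 0.003300442550740181
col [0.534  0.565  0.3141]
col [0.5348 0.57   0.3118]
col [0.5356 0.575  0.3095]
```

Run:
```python
from h import *
s=sensors.sense(); g1=down(.50,-.05,.38,np.radians(84)); print(delta(s,g1))
g2=down(.4615,-.2567,.34,np.radians(137.2)); D=np.linalg.inv(g1)@g2; print(D[:3,3]/.2,R.from_matrix(D[:3,:3]).as_rotvec()/2/np.pi)
```

```text
(array([-0.6056, -0.2415, -0.6765]), array([ 0.0005, -0.1251,  0.0002]))
[-1.048  -0.0834  0.2   ] [ 0.      0.     -0.1478]
```

step_arm:
  deltas:
    - {"x": -0.15,"y": -0.06,"z": -0.17,"ax": 0,"ay": -0.021,"az": 0}
    - {"x": -0.3,"y": -0.12,"z": -0.34,"ax": 0,"ay": -0.042,"az": 0}
    - {"x": -0.45,"y": -0.18,"z": -0.5,"ax": 0,"ay": -0.063,"az": 0}
    - {"x": -0.6,"y": -0.24,"z": -0.68,"ax": 0,"ay": -0.084,"az": 0}
    - {"x": -0.65,"y": -0.24,"z": -0.68,"ax": 0,"ay": -0.105,"az": 0}
    - {"x": -0.65,"y": -0.24,"z": -0.68,"ax": 0.0005,"ay": -0.1251,"az": 0.0002}
    - {"x": -0.65,"y": -0.24,"z": -0.68,"ax": 0.0005,"ay": -0.1251,"az": 0.0002}
    - {"x": -0.65,"y": -0.24,"z": -0.68,"ax": 0.0005,"ay": -0.1251,"az": 0.0002}
    - {"x": -0.65,"y": -0.24,"z": -0.68,"ax": 0.0005,"ay": -0.1251,"az": 0.0002}
  grip: 1

```text
t: 12.6
position: [0.4998, -0.0566, 0.3731]
tcp_rot: [-2.333, -2.101, 0.001]
force: [0.6, -1.2, -0.0]
gripper_width: 0.0952
grip_force: 0.0
```

step_arm:
  deltas:
    - {"x": -0.25,"y": -0.02,"z": 0.05,"ax": 0,"ay": 0,"az": -0.022}
    - {"x": -0.5,"y": -0.04,"z": 0.1,"ax": 0,"ay": 0,"az": -0.044}
    - {"x": -0.75,"y": -0.06,"z": 0.15,"ax": 0,"ay": 0,"az": -0.066}
    - {"x": -0.95,"y": -0.08,"z": 0.2,"ax": 0,"ay": 0,"az": -0.088}
    - {"x": -0.99,"y": -0.08,"z": 0.2,"ax": 0,"ay": 0,"az": -0.11}
    - {"x": -0.99,"y": -0.08,"z": 0.2,"ax": 0,"ay": 0,"az": -0.132}
    - {"x": -0.99,"y": -0.08,"z": 0.2,"ax": 0,"ay": 0,"az": -0.148}
    - {"x": -0.99,"y": -0.08,"z": 0.2,"ax": 0,"ay": 0,"az": -0.148}
    - {"x": -0.99,"y": -0.08,"z": 0.2,"ax": 0,"ay": 0,"az": -0.148}
    - {"x": -0.99,"y": -0.08,"z": 0.2,"ax": 0,"ay": 0,"az": -0.148}

```text
t: 13.6
position: [0.4632, -0.2519, 0.3325]
tcp_rot: [-1.145, -2.922, 0.002]
force: [0.0, 0.4, -0.4]
gripper_width: 0.0951
grip_force: 0.0
```

Run:
```python
from h import *
s=sensors.sense(); print(s["position"],T(s)[:3,:3],s["gripper_width"]); print(delta(s,down(.4615,-.2567,.30,np.radians(137.2)))); print(delta(s,down(.4615,-.2567,.214,np.radians(137.2))))
```

```text
[ 0.4632 -0.2519  0.3325] [[-0.7337  0.6795 -0.003 ]
 [ 0.6795  0.7337  0.0001]
 [ 0.0022 -0.002  -1.    ]] 0.09506951098550727
(array([-0.0104, -0.023 ,  0.1625]), array([-0.0003, -0.0004, -0.    ]))
(array([-0.0113, -0.0221,  0.5925]), array([-0.0003, -0.0004, -0.    ]))
```

step_arm:
  deltas:
    - {"x": -0.011,"y": -0.0225,"z": 0.1,"ax": -0.0003,"ay": -0.0004,"az": 0}
    - {"x": -0.011,"y": -0.0225,"z": 0.2,"ax": -0.0003,"ay": -0.0004,"az": 0}
    - {"x": -0.011,"y": -0.0225,"z": 0.3,"ax": -0.0003,"ay": -0.0004,"az": 0}
    - {"x": -0.011,"y": -0.0225,"z": 0.4,"ax": -0.0003,"ay": -0.0004,"az": 0}
    - {"x": -0.011,"y": -0.0225,"z": 0.5,"ax": -0.0003,"ay": -0.0004,"az": 0}
    - {"x": -0.011,"y": -0.0225,"z": 0.56,"ax": -0.0003,"ay": -0.0004,"az": 0}
    - {"x": -0.011,"y": -0.0225,"z": 0.5925,"ax": -0.0003,"ay": -0.0004,"az": 0}
    - {"x": -0.011,"y": -0.0225,"z": 0.5925,"ax": -0.0003,"ay": -0.0004,"az": 0}
    - {"x": -0.011,"y": -0.0225,"z": 0.5925,"ax": -0.0003,"ay": -0.0004,"az": 0}

```text
t: 14.5
position: [0.4616, -0.2572, 0.2147]
tcp_rot: [1.145, 2.924, -0.001]
force: [-0.7, -0.1, -0.6]
gripper_width: 0.0949
grip_force: 0.0
```

step_arm:
  deltas:
    - {"x": 0,"y": 0,"z": 0,"ax": 0,"ay": 0,"az": 0}
    - {"x": 0,"y": 0,"z": 0,"ax": 0,"ay": 0,"az": 0}
    - {"x": 0,"y": 0,"z": 0,"ax": 0,"ay": 0,"az": 0}
    - {"x": 0,"y": 0,"z": 0,"ax": 0,"ay": 0,"az": 0}
    - {"x": 0,"y": 0,"z": 0,"ax": 0,"ay": 0,"az": 0}
    - {"x": 0,"y": 0,"z": 0,"ax": 0,"ay": 0,"az": 0}
    - {"x": 0,"y": 0,"z": 0,"ax": 0,"ay": 0,"az": 0}
    - {"x": 0,"y": 0,"z": 0,"ax": 0,"ay": 0,"az": 0}
  grip: -1
  force: 25

```text
t: 15.3
position: [0.4613, -0.2571, 0.214]
tcp_rot: [-1.145, -2.926, 0.001]
force: [-0.6, -0.5, 1.7]
gripper_width: 0.0608
grip_force: 25.0
```

Run:
```python
from h import *
s=sensors.sense(); t=T(s); print(s["position"],np.degrees(np.arctan2(t[1,0],t[0,0])),t[:3,2],s["gripper_width"],s["grip_force"],s["force"])
```

```text
[ 0.4613 -0.2571  0.214 ] 137.25718038640028 [-0.0003 -0.0007 -1.    ] 0.06079049266986807 25.000329483300447 [-0.646  -0.5401  1.7454]
```

step_arm:
  deltas:
    - {"x": 0,"y": 0,"z": -0.02,"ax": 0,"ay": 0,"az": 0}
    - {"x": 0,"y": 0,"z": -0.07,"ax": 0,"ay": 0,"az": 0}
    - {"x": 0,"y": 0,"z": -0.15,"ax": 0,"ay": 0,"az": 0}
    - {"x": 0,"y": 0,"z": -0.26,"ax": 0,"ay": 0,"az": 0}
    - {"x": 0,"y": 0,"z": -0.38,"ax": 0,"ay": 0,"az": 0}
    - {"x": 0,"y": 0,"z": -0.5,"ax": 0,"ay": 0,"az": 0}
    - {"x": 0,"y": 0,"z": -0.62,"ax": 0,"ay": 0,"az": 0}
    - {"x": 0,"y": 0,"z": -0.74,"ax": 0,"ay": 0,"az": 0}
    - {"x": 0,"y": 0,"z": -0.85,"ax": 0,"ay": 0,"az": 0}
    - {"x": 0,"y": 0,"z": -0.92,"ax": 0,"ay": 0,"az": 0}
    - {"x": 0,"y": 0,"z": -0.96,"ax": 0,"ay": 0,"az": 0}
    - {"x": 0,"y": 0,"z": -0.98,"ax": 0,"ay": 0,"az": 0}

```text
t: 16.5
position: [0.4612, -0.2568, 0.4103]
tcp_rot: [1.145, 2.925, -0.001]
force: [0.8, 0.4, -2.2]
gripper_width: 0.0609
grip_force: 25.0
```

Run:
```python
from h import *
s=sensors.sense(); t,im=snap("pics/w9.png"); print(s["position"],s["gripper_width"],s["force"])
g1=down(.49,-.02,.41,np.radians(110)); g2=down(.4882,.2,.41,np.radians(81.3)); print(delta(s,g1)); D=np.linalg.inv(g1)@g2; print(D[:3,3]/.2,R.from_matrix(D[:3,:3]).as_rotvec()/2/np.pi)
```

```text
[ 0.4612 -0.2568  0.4103] 0.06091988027216032 [ 0.8248  0.3971 -2.2474]
(array([0.6979, 0.9671, 0.0006]), array([-0.0001,  0.0001,  0.0757]))
[1.0367 0.3678 0.    ] [0.     0.     0.0797]
```

step_arm:
  deltas:
    - {"x": 0.021,"y": 0.029,"z": 0,"ax": 0,"ay": 0,"az": 0.002}
    - {"x": 0.07,"y": 0.097,"z": 0,"ax": 0,"ay": 0,"az": 0.0076}
    - {"x": 0.14,"y": 0.193,"z": 0,"ax": 0,"ay": 0,"az": 0.015}
    - {"x": 0.223,"y": 0.309,"z": 0,"ax": 0,"ay": 0,"az": 0.024}
    - {"x": 0.307,"y": 0.425,"z": 0,"ax": 0,"ay": 0,"az": 0.033}
    - {"x": 0.391,"y": 0.542,"z": 0,"ax": 0,"ay": 0,"az": 0.042}
    - {"x": 0.475,"y": 0.658,"z": 0,"ax": 0,"ay": 0,"az": 0.051}
    - {"x": 0.551,"y": 0.764,"z": 0,"ax": 0,"ay": 0,"az": 0.06}
    - {"x": 0.614,"y": 0.851,"z": 0,"ax": 0,"ay": 0,"az": 0.067}
    - {"x": 0.656,"y": 0.909,"z": 0,"ax": 0,"ay": 0,"az": 0.071}
    - {"x": 0.684,"y": 0.948,"z": 0,"ax": 0,"ay": 0,"az": 0.074}
    - {"x": 0.698,"y": 0.967,"z": 0,"ax": 0,"ay": 0,"az": 0.0757}

```text
t: 17.75
position: [0.4897, -0.0189, 0.4083]
tcp_rot: [-1.8, -2.572, 0.002]
force: [-0.4, -0.5, -2.8]
gripper_width: 0.0612
grip_force: 25.0
```

step_arm:
  deltas:
    - {"x": 0.03,"y": 0.011,"z": 0,"ax": 0,"ay": 0,"az": 0.002}
    - {"x": 0.1,"y": 0.037,"z": 0,"ax": 0,"ay": 0,"az": 0.008}
    - {"x": 0.2,"y": 0.073,"z": 0,"ax": 0,"ay": 0,"az": 0.016}
    - {"x": 0.32,"y": 0.117,"z": 0,"ax": 0,"ay": 0,"az": 0.0255}
    - {"x": 0.44,"y": 0.161,"z": 0,"ax": 0,"ay": 0,"az": 0.035}
    - {"x": 0.56,"y": 0.205,"z": 0,"ax": 0,"ay": 0,"az": 0.0446}
    - {"x": 0.68,"y": 0.249,"z": 0,"ax": 0,"ay": 0,"az": 0.054}
    - {"x": 0.79,"y": 0.289,"z": 0,"ax": 0,"ay": 0,"az": 0.063}
    - {"x": 0.88,"y": 0.322,"z": 0,"ax": 0,"ay": 0,"az": 0.07}
    - {"x": 0.94,"y": 0.344,"z": 0,"ax": 0,"ay": 0,"az": 0.075}
    - {"x": 0.98,"y": 0.359,"z": 0,"ax": 0,"ay": 0,"az": 0.078}
    - {"x": 1.0,"y": 0.366,"z": 0,"ax": 0,"ay": 0,"az": 0.0797}

```text
t: 18.95
position: [0.4903, 0.1934, 0.4091]
tcp_rot: [-2.384, -2.046, 0.002]
force: [0.1, 0.2, -3.0]
gripper_width: 0.0608
grip_force: 25.0
```

Run:
```python
from h import *
s=sensors.sense(); t,im=snap("pics/w10.png"); print(s["position"],s["gripper_width"],np.degrees(np.arctan2(t[1,0],t[0,0])))
print(delta(s,down(.4882,.2635,.4096,np.radians(81.3))))
print(proj("wrist",[t[:3,3]+t[:3,:3]@[.05,0,.174],[.5109,.4118,.2266]],t)*1.4)
cv2.imwrite("pics/w10v.png",cv2.resize(im,(784,588)))
```

```text
[0.4903 0.1934 0.4091] 0.0608392633372314 81.28540691170465
(array([ 0.3447, -0.0634, -0.0029]), array([-0.0002,  0.0002, -0.    ]))
[[ 388.0826  236.4163]
 [ 358.0365 -162.4098]]
```

View pics/w10v.png

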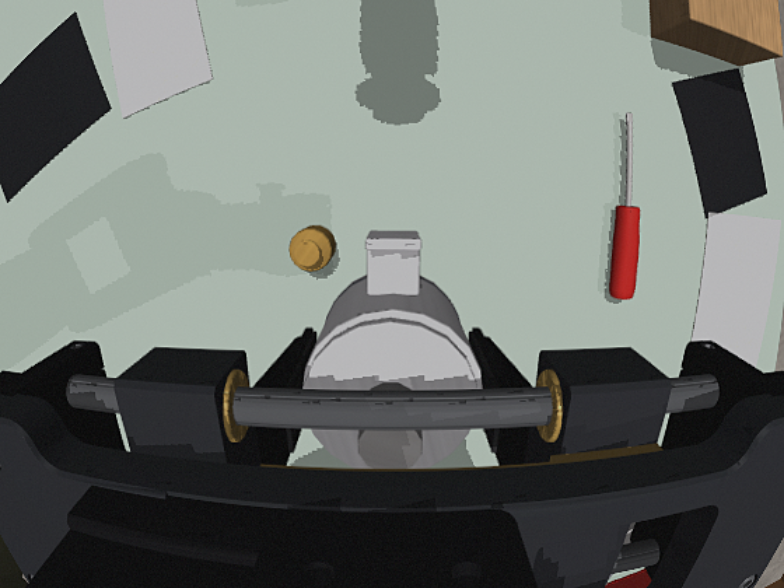

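The picture shows the closed canister held with the lug straight ahead, (366–421, 232–295), centred on the body (306–480). The lid is seated level under the knob, and the weight at (313,248) is far below. Move to the focus point.

step_arm:
  deltas:
    - {"x": 0.02,"y": -0.004,"z": 0,"ax": 0,"ay": 0,"az": 0}
    - {"x": 0.07,"y": -0.012,"z": 0,"ax": 0,"ay": 0,"az": 0}
    - {"x": 0.14,"y": -0.025,"z": 0,"ax": 0,"ay": 0,"az": 0}
    - {"x": 0.21,"y": -0.04,"z": -0.002,"ax": 0,"ay": 0,"az": 0}
    - {"x": 0.28,"y": -0.052,"z": -0.003,"ax": 0,"ay": 0,"az": 0}
    - {"x": 0.32,"y": -0.06,"z": -0.003,"ax": 0,"ay": 0,"az": 0}
    - {"x": 0.335,"y": -0.063,"z": -0.003,"ax": -0.0002,"ay": 0.0002,"az": 0}
    - {"x": 0.344,"y": -0.063,"z": -0.003,"ax": -0.0002,"ay": 0.0002,"az": 0}
    - {"x": 0.344,"y": -0.063,"z": -0.003,"ax": -0.0002,"ay": 0.0002,"az": 0}
    - {"x": 0.344,"y": -0.063,"z": -0.003,"ax": -0.0002,"ay": 0.0002,"az": 0}

```text
t: 20.0
position: [0.4884, 0.2625, 0.4102]
tcp_rot: [2.383, 2.046, 0.002]
force: [-0.9, 0.3, -2.1]
gripper_width: 0.0607
grip_force: 25.0
```

Run:
```python
from h import *
t,im=snap("pics/w11.png"); s=sensors.sense(); print(s["position"],s["gripper_width"],s["force"],t[:3,2],np.degrees(np.arctan2(t[1,0],t[0,0])))
print(delta(s,down(.4882,.2635,.4096,np.radians(81.3))))
a=read_camera("scene"); b=read_camera("top"); cv2.imwrite("pics/s11.png",a); cv2.imwrite("pics/t11.png",b)
F=np.array([[.4882,.2635,.2266]]); p=proj("scene",F)[0]; q=proj("top",F)[0]; print(p,q)
f=lambda i,c:cv2.resize(i[int(c[1])-55:int(c[1])+55,int(c[0])-70:int(c[0])+70],(390,306),interpolation=cv2.INTER_NEAREST)
cv2.imwrite("pics/c11.png",np.hstack([f(a,p+[25,0]),f(b,q-[25,0])]))
```

```text
[0.4884 0.2625 0.4102] 0.06077194516115355 [-0.6307 -0.0465 -2.3617] [ 0.0012  0.0002 -1.    ] 81.28751228905894
(array([ 0.005 , -0.0019,  0.0028]), array([ 0.0002, -0.0001, -0.0001]))
[350.1008 167.8313] [200.3782 223.5622]
```

View pics/c11.png

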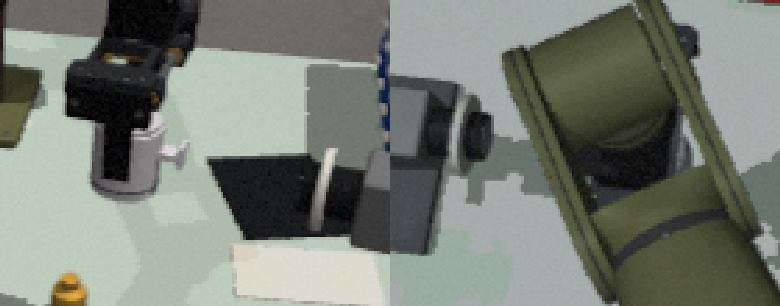

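The scene view shows the canister's mid at (125,153), exactly on the projected focus point, with the lug pointing to the ring and lens at (320,190). The lid is seated and nothing touches. Trim the last millimetre and let it settle.

step_arm:
  deltas:
    - {"x": 0.003,"y": -0.001,"z": 0.002,"ax": 0,"ay": 0,"az": 0}
    - {"x": 0.004,"y": -0.001,"z": 0.002,"ax": 0,"ay": 0,"az": 0}
    - {"x": 0.004,"y": -0.001,"z": 0.002,"ax": 0,"ay": 0,"az": 0}
    - {"x": 0.004,"y": -0.001,"z": 0.002,"ax": 0,"ay": 0,"az": 0}
    - {"x": 0.004,"y": -0.001,"z": 0.002,"ax": 0,"ay": 0,"az": 0}
    - {"x": 0.004,"y": -0.001,"z": 0.002,"ax": 0,"ay": 0,"az": 0}

```text
t: 20.75
position: [0.4883, 0.2636, 0.4098]
tcp_rot: [2.383, 2.047, 0.002]
force: [-0.6, -0.5, -3.1]
gripper_width: 0.0606
grip_force: 25.0
```

Run:
```python
from h import *
from station import manip
s=sensors.sense(); print(s["position"],abs(s["joint_vel"]).max(),s["gripper_width"]); print(manip.finish_job())
```

```text
[0.4883 0.2636 0.4098] 0.0016469013245734184 0.06056977895790084
the job is handed in; nothing more can be done
None
```

I handed the job in at about 21 s: the lid is seated on the canister, and the arm holds it upright and still at the measured focus point, about 150 mm from the lens, with the lug toward the lens to within about 1.5°; no verdict came back.

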